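Unstack the finished kits into their dispatch trays

TASK

Take the two stacks of finished kit cartons apart and set each carton in the tray whose floor has the colour of the tape on the carton's ends, so that all five lie flat on the tray floors, right side up and inside the tray walls. Set them down rather than dropping them, do not tip any over, and let go of everything at the end.

Things in the scene. Friction and masses are not known exactly. Their poses are not given: they have to be found in the camera images.
- carton_red: Closed brown cardboard kit carton with red paper tape over both its short ends, 140 mm long (its x) by 64 mm wide (its y) by 42 mm tall; origin at the centre of its underside, z up. Stands on the bench at the bottom of one of the two stacks. Stiff, 0.07 to 0.5 kg; its x lies within 20 degrees of world x at the start.
- carton_blue: Closed brown cardboard kit carton with blue paper tape over both its short ends, 140 mm long (its x) by 64 mm wide (its y) by 42 mm tall; origin at the centre of its underside, z up. Stands on the bench at the bottom of one of the two stacks. Stiff, 0.07 to 0.5 kg; its x lies within 20 degrees of world x at the start.
- carton_green: Closed brown cardboard kit carton with green paper tape over both its short ends, 100 mm long (its x) by 60 mm wide (its y) by 38 mm tall; origin at the centre of its underside, z up. Lies on the red or the blue carton, with the black carton on top of it. Stiff, 0.07 to 0.5 kg; its x lies within 20 degrees of world x at the start, and may be twisted against the carton below.
- carton_yellow: Closed brown cardboard kit carton with yellow paper tape over both its short ends, 100 mm long (its x) by 60 mm wide (its y) by 38 mm tall; origin at the centre of its underside, z up. Lies on the red or the blue carton. Stiff, 0.07 to 0.5 kg; its x lies within 20 degrees of world x at the start, and may be twisted against the carton below.
- carton_black: Closed brown cardboard kit carton with black paper tape over both its short ends, 60 mm long (its x) by 56 mm wide (its y) by 34 mm tall; origin at the centre of its underside, z up. Lies on top of the green carton. Stiff, 0.07 to 0.5 kg; its x lies within 20 degrees of world x at the start, and may be twisted against the carton below.
- tray_red: Shallow white tray with a red floor, fixed to the bench: 168 mm long (its x) by 96 mm wide (its y), 10 mm high outside, floor 3 mm above its underside, walls 4 mm thick, so 160 by 88 mm inside and 7 mm deep; origin at the centre of its underside, z up. Its x lies within 15 degrees of world x.
- tray_blue: Shallow white tray with a blue floor, fixed to the bench: 168 mm long (its x) by 96 mm wide (its y), 10 mm high outside, floor 3 mm above its underside, walls 4 mm thick, so 160 by 88 mm inside and 7 mm deep; origin at the centre of its underside, z up. Its x lies within 15 degrees of world x.
- tray_green: Shallow white tray with a green floor, fixed to the bench: 168 mm long (its x) by 96 mm wide (its y), 10 mm high outside, floor 3 mm above its underside, walls 4 mm thick, so 160 by 88 mm inside and 7 mm deep; origin at the centre of its underside, z up. Its x lies within 15 degrees of world x.
- tray_yellow: Shallow white tray with a yellow floor, fixed to the bench: 168 mm long (its x) by 96 mm wide (its y), 10 mm high outside, floor 3 mm above its underside, walls 4 mm thick, so 160 by 88 mm inside and 7 mm deep; origin at the centre of its underside, z up. Its x lies within 15 degrees of world x.
- tray_black: Shallow white tray with a black floor, fixed to the bench: 168 mm long (its x) by 96 mm wide (its y), 10 mm high outside, floor 3 mm above its underside, walls 4 mm thick, so 160 by 88 mm inside and 7 mm deep; origin at the centre of its underside, z up. Its x lies within 15 degrees of world x.
Mind the look-alikes: they are no part of the job. What is shaped like the carton_yellow but purple is not meant.

How it is judged:
By the outcome, as a careful person would: the job done as asked, in the order asked, and still so for the second after the job is handed in, with the robot touching nothing.
It also fails if it takes over 120 s, if anything falls off the work surface, if the arm or the gripper's body presses on something with over 40 N, if the wrist force passes 120 N, or if a joint passes its speed limit or range.

ROBOT

A 7-joint arm with a two-finger parallel gripper is mounted at the origin on the work surface. World frame = base frame: x ahead of the robot, y to its left, z up, the work surface at z = 0. Lengths are in m, angles in rad, forces in N, time in s.
With the tool pointing down it reaches from about 0.4 to 0.85 m from the base axis. Payload 6.9 kg.
Tool frame: the origin (TCP) lies on the centre line of the jaws, within the pads' length; the fingertips stand 25 mm ahead of it and the grasp point (between the pads) lies 6 mm ahead of it; z points along the fingers, y is the line along which they close (so a half turn about z gives the same grasp; the last joint's range is limited). The gripper opens to 85 mm and grips with 20 to 120 N. Pads are 22 mm wide; open, the fingers measure 114 mm over their backs; the gripper's body (76 mm by 85 mm) begins 54 mm behind the grasp point. The pads swing forward as they close: fully open they stand 13 mm farther back than shut.
Start: joints at [1.22, 0.507, -0.238, 1.5, 0.126, 1.149, -0.155], TCP at [0.275, -0.561, 0.256] pointing down, gripper open.
Joint ranges: [-3.08, 3.08], [-0.24, 2.05], [-1.43, 1.35], [0, 2.5], [-1.52, 4.66], [0.17, 1.96], [-2.89, 2.89]. Speed limits (rad/s): [2.39, 2.39, 3.14, 3.14, 3.14, 3.14, 3.14].

INTERFACE

Orientations are given as a 3x3 rotation matrix whose columns are the frame's x, y, z axes.
In Python, from station import ctrl gives the robot as it stands. Calls block until the motion is done:
- ctrl.move_ptp(position, orientation): joint-space move of the TCP to a pose.
- ctrl.servo_line(position, rotation=None, rate=0.15): straight line of the TCP; rotation=None keeps the orientation; rate is the mean speed in m/s.
- ctrl.goto_joints(angles): joint-space move.
- ctrl.gripper_to(opening, grip_force=None): finger opening in m; grip_force is the grip in N (None keeps the last); returns when the fingers have stopped.
- ctrl.hold(seconds).
- ctrl.inverse_kinematics(position, orientation): joint angles nearest the present ones, or None.
- ctrl.get_obs(): the state.
- ctrl.snapshot(name): name is "scene" or "top"; returns (picture, depth): 400x640x3 uint8, red, green, blue; 400x640 float32, m along the optical axis (not along the pixel's ray), 0 where there is no reading.
- ctrl.camera_params(name): a dict with "fx", "fy", "cx", "cy" (pixels), "origin" and "rotation" of the camera in the world. Camera axes: x right, y down, z forward; pixel columns grow to the right and rows downward; lengths in m; the calibration is good to about 2 mm. A picture is of the moment at which its call begins. camera_params takes no time and is no camera call.
A pose or a line that the arm cannot do raises ctrl.PlanningError and nothing moves.
- ctrl.close_job(): hands the job in; it is judged then, once.
The state is a dict: "clock": time; "q": joint angles; "qvel": joint speeds; "joint_torque": joint torques, N m; "position": TCP position; "tool_rot": TCP orientation; "force": force on the tool from outside, world axes, zero at the start; "moment": the same for the moment, N m; "gripper_width": finger opening in m; "grip_force": force on a finger pad.
Only numpy, scipy, OpenCV 4.12 (cv2) and the standard library are available. Lean on these libraries where they do the work, as an engineer would, in place of code of your own. Each camera call takes 0.05 s, during which the arm holds its last target. There are 200 camera calls.

## Working session

There is one attempt and no reset: what is moved stays moved. The work goes in short steps, each a Python script; the robot and the scene stay as the last script left them, time stands still between calls to the robot, and variables do not carry over. Pictures are saved under pics/ and viewed, at most 14 in all, crops included, and the job is handed in when it is done.

```bash
ls; mkdir -p pics; python3 - <<'E'
from station import ctrl
import cv2,numpy as np
for n in("scene","top"):
    p,d=ctrl.snapshot(n); cv2.imwrite(f"pics/{n}0.png",p[:,:,::-1]); np.savez(f"{n}0.npz",p=p,d=d)
    print(n,ctrl.camera_params(n),(d>0).mean())
o=ctrl.get_obs();print(o["clock"],o["position"],o["tool_rot"],o["gripper_width"])
E
```

```text
pics
scene {'fx': 377.5786774220633, 'fy': 377.5786774220633, 'cx': 328.6567353100207, 'cy': 200.13196149985635, 'origin': array([ 1.35947601, -0.14147743,  0.64069592]), 'rotation': array([[ 0.16463529,  0.59338396, -0.78790272],
       [ 0.98634247, -0.09509602,  0.13448148],
       [ 0.00487274, -0.79928232, -0.60093596]])} 0.95215625
top {'fx': 372.5510319479459, 'fy': 372.5510319479459, 'cx': 323.7281057084995, 'cy': 199.60642425628168, 'origin': array([ 0.47537235, -0.01170219,  0.88689435]), 'rotation': array([[-0.00816245, -0.98275175,  0.1847495 ],
       [-0.99993572,  0.00947565,  0.00622623],
       [-0.00786946, -0.18468681, -0.98276592]])} 0.9958359375
0.1 [ 0.27486571 -0.56085482  0.25550179] [[ 8.97933669e-01  4.40130193e-01 -7.33721492e-04]
 [ 4.40130805e-01 -8.97932456e-01  1.47622942e-03]
 [-9.09920186e-06 -1.64848953e-03 -9.99998641e-01]] 0.08584049074592526
```

View pics/top0.png

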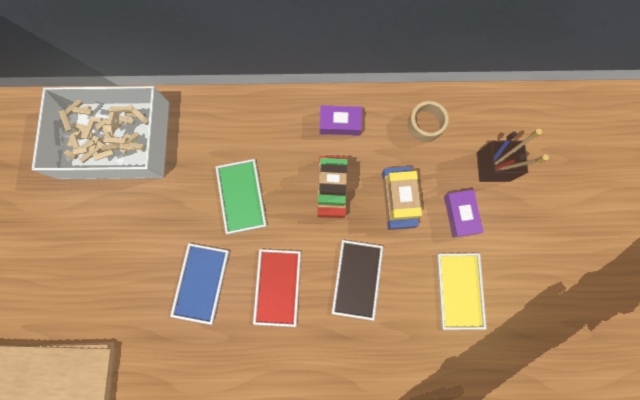

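View pics/scene0.png

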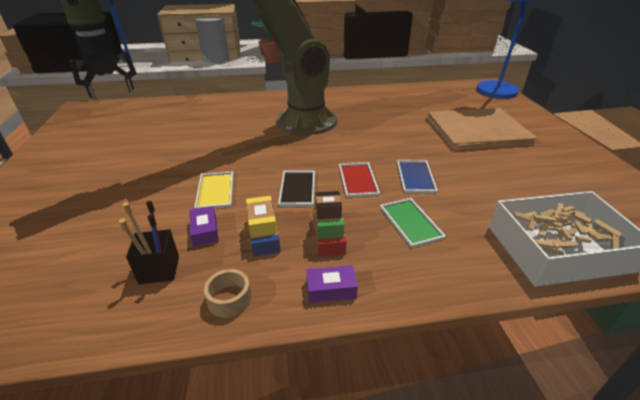

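The top view shows black on green on red at (333,187) and yellow on blue at (403,197). The trays are green (241,197), blue (200,283), red (277,288), black (357,280) and yellow (461,291). The plain purple boxes at (342,120) and (465,213) are the look-alikes: they have purple ends and stand alone, so I leave them.

```bash
cat > h.py <<'E'
from station import ctrl
import cv2,numpy as np
def cloud(d,c):
    v,u=np.mgrid[:400,:640]; P=np.dstack([(u-c["cx"])/c["fx"]*d,(v-c["cy"])/c["fy"]*d,d])
    return P@c["rotation"].T+c["origin"]
def rect(m,P,z,c):
    """largest blob of mask -> rays onto plane z -> centre, size, yaw of long side (within +-90 of x)"""
    n,l,s,_=cv2.connectedComponentsWithStats(m.astype(np.uint8))
    k=1+np.argmax(s[1:,4]); v,u=np.nonzero(l==k)
    r=np.stack([(u-c["cx"])/c["fx"],(v-c["cy"])/c["fy"],np.ones(len(u))],1)@c["rotation"].T
    X=c["origin"]+r*((z-c["origin"][2])/r[:,2])[:,None]
    (cx,cy),(w,h),a=cv2.minAreaRect((X[:,:2]*1000).astype(np.float32))
    if w<h: a+=90;w,h=h,w
    a=(a+90)%180-90
    return np.array([cx,cy])/1000,(round(w),round(h)),a,(round(u.mean()),round(v.mean()),len(u)),np.median(P[l==k][:,2])
HUE={"red":lambda h,s,v:((h<6)|(h>174))&(s>170)&(v>60),"blue":lambda h,s,v:(h>100)&(h<125)&(s>120)&(v>60),
 "green":lambda h,s,v:(h>50)&(h<80)&(s>110)&(v>50),"yellow":lambda h,s,v:(h>22)&(h<34)&(s>150)&(v>120),"black":lambda h,s,v:(v<70)&(s<110)}
def view(name="top"):
    p,d=ctrl.snapshot(name);c=ctrl.camera_params(name);return p,d,cloud(d,c),c
def trays(p,P,c):
    h,s,v=cv2.split(cv2.cvtColor(p,cv2.COLOR_RGB2HSV)); out={}
    ok=(np.abs(P[...,2])<.02)&(P[...,0]<.72)&(P[...,0]>.2)&(np.abs(P[...,1])<.5)
    for k,f in HUE.items(): out[k]=rect(f(h,s,v)&ok,P,.003,c)
    return out
def top_of(P,c,xy,z,R=.1):
    return rect((np.abs(P[...,2]-z)<.012)&(np.hypot(P[...,0]-xy[0],P[...,1]-xy[1])<R),P,z,c)
E
python3 - <<'E'
from h import *
p,d,P,c=view()
for k,r in trays(p,P,c).items(): print(k,r)
for n,(u,v),z in(("black",(333,187),.114),("yellow",(403,197),.080)):
    print(n,P[v,u],top_of(P,c,P[v,u,:2],z))
# lower parts visible
print("green",top_of(P,c,P[187,333,:2],.08),"red",top_of(P,c,P[187,333,:2],.042),"blue",top_of(P,c,P[197,403,:2],.042))
E
```

```text
Traceback (most recent call last):
  File "h.py", line 23, in trays
    for k,f in HUE.items(): out[k]=rect(f(h,s,v)&ok,P,.003,c)
                                   ~~~~^^^^^^^^^^^^^^^^^^^^^^
  File "h.py", line 9, in rect
    k=1+np.argmax(s[1:,4]); v,u=np.nonzero(l==k)
        ~~~~~~~~~^^^^^^^^^
ValueError: attempt to get argmax of an empty sequence
```

```bash
python3 - <<'E'
from h import *
p,d,P,c=view()
hs=cv2.cvtColor(p,cv2.COLOR_RGB2HSV)
for u,v in((277,288),(200,283),(241,197),(461,291),(357,280),(333,180),(403,197),(300,230)): print(u,v,P[v,u].round(3),hs[v,u])
E
```

```text
277 288 [0.435 0.104 0.004] [  2 164 216]
200 283 [0.447 0.283 0.002] [110 119 182]
241 197 [0.65  0.195 0.001] [ 64 114 194]
461 291 [ 0.425 -0.32   0.003] [ 26 143 254]
357 280 [ 0.451 -0.081  0.008] [ 9 55 93]
333 180 [ 0.663 -0.027  0.113] [ 20   6 247]
403 197 [ 0.631 -0.181  0.079] [ 17   7 250]
300 230 [ 0.569  0.051 -0.001] [ 15 122 190]
```

```bash
python3 - <<'E'
import re
s=open('h.py').read()
i=s.index('HUE=');j=s.index('def view')
s=s[:i]+'''HUE={"red":lambda h,s,v:((h<8)|(h>172))&(s>130)&(v>90),"blue":lambda h,s,v:(h>100)&(h<122)&(s>80)&(v>60),
 "green":lambda h,s,v:(h>50)&(h<80)&(s>80)&(v>50),"yellow":lambda h,s,v:(h>21)&(h<36)&(s>110)&(v>180),"black":lambda h,s,v:(v<120)&(s<90)}
'''+s[j:]
open('h.py','w').write(s)
E
cat > m.py <<'E'
from h import *
p,d,P,c=view()
for k,r in trays(p,P,c).items(): print(k,r)
for n,(u,v),z in(("black",(333,187),.114),("yellow",(403,197),.080)):
    print(n,P[v,u],top_of(P,c,P[v,u,:2],z))
print("green",top_of(P,c,P[187,333,:2],.08),"red",top_of(P,c,P[187,333,:2],.042),"blue",top_of(P,c,P[197,403,:2],.042))
E
python3 m.py
```

```text
red (array([0.43702441, 0.10399323]), (156, 83), -3.4384002685546875, (277, 288, 2457), np.float64(0.0028183369741074937))
blue (array([0.44795728, 0.28370178]), (156, 82), -10.694450378417969, (200, 283, 2412), np.float64(0.0026972960146129377))
green (array([0.65133929, 0.19559094]), (152, 83), 10.755487442016602, (240, 198, 2012), np.float64(0.0028753531333077786))
yellow (array([ 0.42585406, -0.32059543]), (157, 84), -0.17108154296875, (461, 291, 2576), np.float64(0.00329746199870784))
black (array([ 0.45324005, -0.08226924]), (157, 84), -9.185134887695312, (357, 280, 2493), np.float64(0.0030295847790349217))
black [ 0.64780756 -0.02672917  0.11362089] (array([ 0.66671484, -0.02592409]), (63, 56), -3.8202667236328125, (333, 178, 760), np.float64(0.1138902403734921))
yellow [ 0.63086251 -0.18088315  0.08184215] (array([ 0.63807269, -0.18470758]), (102, 63), 3.8347957134246826, (404, 194, 1274), np.float64(0.08015737338619205))
green (array([ 0.63538568, -0.02254307]), (59, 31), 85.57630157470703, (331, 198, 256), np.float64(0.07986638212344421)) red (array([ 0.61098114, -0.02173274]), (62, 26), 89.46659088134766, (330, 210, 317), np.float64(0.041914103637536226)) blue (array([ 0.63993872, -0.18310071]), (142, 67), 3.954946279525757, (397, 201, 575), np.float64(0.04202247156689798))
```

```bash
python3 -c "
import cv2
a=cv2.imread('pics/top0.png')[95:245,290:490];cv2.imwrite('pics/crop0.png',cv2.resize(a,(800,600),interpolation=2))"
```

```text
(no output)
```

View pics/crop0.png

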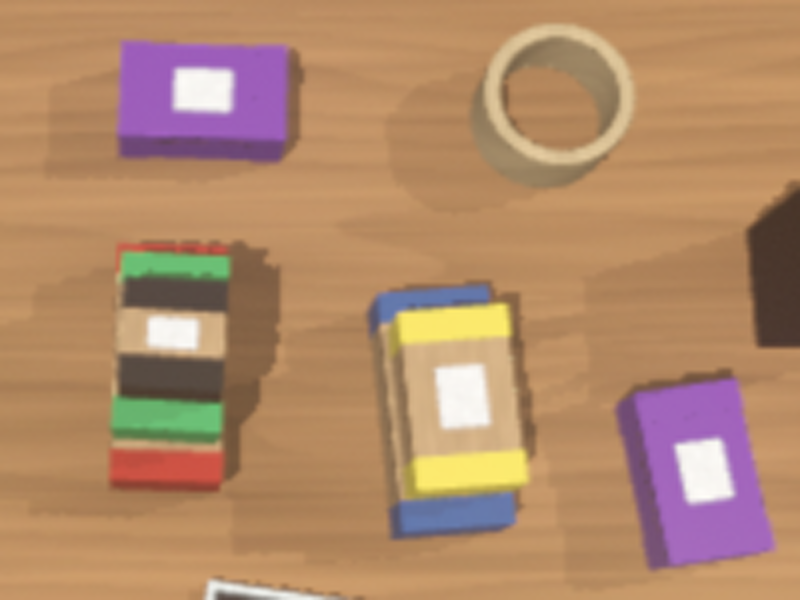

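```bash
cat >> h.py <<'E'
def R(a): c,s=np.cos(a),np.sin(a); return np.array([[c,s,0],[s,-c,0],[0,0,-1.]])
def angle(xy,z,deg):
    """yaw (or its half turn) that the arm reaches with least wrist travel"""
    q0=ctrl.get_obs()["q"]; best=[]
    for a in np.radians([deg,deg+180]):
        q=ctrl.inverse_kinematics([*xy,z],R(a))
        if q is not None: best.append((np.abs(np.array(q)-q0).max(),a))
    return min(best)[1]
def pick(xy,deg,bottom,h,width,lift=.2,force=45):
    a=angle(xy,bottom+h,deg)
    ctrl.gripper_to(min(width+.022,.085))
    ctrl.move_ptp([*xy,max(bottom+h+.06,.13)],R(a)); ctrl.servo_line([*xy,bottom+h],rate=.12)
    ctrl.gripper_to(width-.02,force)
    o=ctrl.get_obs(); print("grip",o["gripper_width"],o["grip_force"],o["force"],o["clock"])
    ctrl.servo_line([*xy,bottom+h+lift],rate=.2)
    o=ctrl.get_obs(); print("lift",o["gripper_width"],o["force"],o["position"])
    return np.degrees(a)
def place(xy,deg,h,width,zsafe=.2):
    a=angle(xy,h,deg)
    ctrl.move_ptp([*xy,zsafe],R(a)); ctrl.servo_line([*xy,h+.015],rate=.2)
    ctrl.hold(.2); f0=ctrl.get_obs()["force"][2]
    for z in np.arange(.009,-.002,-.001):   # floor is at .003
        ctrl.servo_line([*xy,h+z],rate=.03)
        o=ctrl.get_obs(); df=o["force"][2]-f0
        if df>3: break
    print("touch z",z,"df",df)
    ctrl.gripper_to(min(width+.018,.085)); ctrl.hold(.1)
    ctrl.servo_line([*xy,h+.1],rate=.2); o=ctrl.get_obs(); print("done",o["clock"],o["force"])
E
cat > t.json <<'E'
{"red":[[0.437,0.104],-3.4],"blue":[[0.448,0.2837],-10.7],"green":[[0.652,0.1957],10.5],"yellow":[[0.4255,-0.3206],0],"black":[[0.4532,-0.0823],-9.2]}
E
python3 - <<'E'
from h import *; import json
T=json.load(open('t.json'))
for k,(xy,a) in T.items():
    print(k,[ctrl.inverse_kinematics([*xy,z],R(np.radians(a+b))) is not None for z in(.04,.25) for b in(0,180)])
pick((.6667,-.0259),-3.8,.080,.038,.056)
E
```

```text
red [True, True, True, True]
blue [True, True, True, True]
green [True, True, True, True]
yellow [True, True, True, True]
black [True, True, True, True]
grip 0.05491194371238433 48.93691599369049 [-1.03364387  0.73984615  6.47965737] 3.8583
lift 0.05493171107123916 [-0.0633186  -0.02623793 -0.87756363] [ 0.66625659 -0.0262353   0.31668447]
```

```bash
python3 - <<'E'
from h import *; import json
T=json.load(open('t.json'))
place(*T["black"],.038,.056)
# pads clear: look again from the top
p,d,P,c=view(); cv2.imwrite("pics/top1.png",p[:,:,::-1])
print("black",top_of(P,c,T["black"][0],.037)); print("green",top_of(P,c,(.645,-.025),.08)); print("red",top_of(P,c,(.645,-.025),.042))
E
```

```text
touch z 0.0040000000000000036 df 4.720409568900415
done 9.7333 [ 0.78072037 -0.86597604 -0.17432645]
black (array([ 0.48177118, -0.06627864]), (13, 11), 88.84323120117188, (350, 266, 29), np.float64(0.03780217669895003))
green (array([ 0.6709809 , -0.02526497]), (103, 60), -3.8008499145507812, (332, 180, 1208), np.float64(0.07999603577786146))
red (array([ 0.61097467, -0.0217308 ]), (62, 26), 89.4533462524414, (330, 210, 316), np.float64(0.04197764319994668))
```

View pics/top1.png

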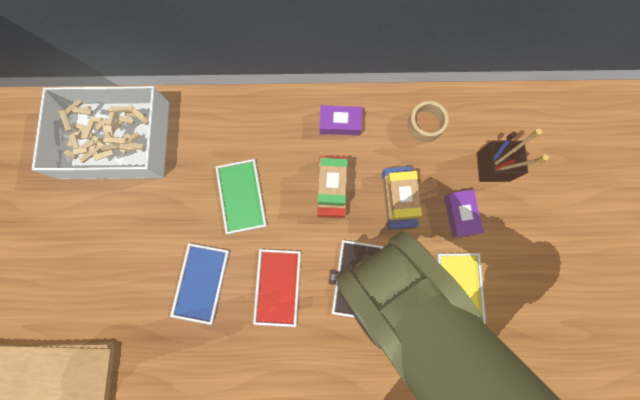

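The top view shows the arm over the black tray. The green carton is uncovered at (333,182), with red's ends showing, and nothing else has moved. Next: green, then yellow.

```bash
python3 - <<'E'
from h import *; import json
T=json.load(open('t.json'))
pick((.671,-.0253),-3.8,.042,.040,.060,lift=.16)
place(*T["green"],.040,.060)
pick((.6381,-.1847),3.8,.042,.040,.060,lift=.16)
place(*T["yellow"],.040,.060)
p,d,P,c=view(); cv2.imwrite("pics/top2.png",p[:,:,::-1])
print("black",top_of(P,c,T["black"][0],.037)); print("green",top_of(P,c,T["green"][0],.041));
print("red",top_of(P,c,(.645,-.025),.042)); print("blue",top_of(P,c,(.64,-.183),.042))
E
```

```text
grip 0.05879366628831687 50.433427691459656 [-1.58989621 -0.18737362  5.54844385] 11.9167
lift 0.05907492324372568 [-0.12991805  0.24734517 -1.46368631] [ 0.67038873 -0.02575471  0.24054143]
touch z 0.0040000000000000036 df 3.842345918852695
done 17.5083 [-0.27066343 -0.93375367 -0.6950886 ]
grip 0.059030390583833185 50.34348785877228 [-0.27461902 -0.12626169  6.93634322] 20.125
lift 0.058940617424896743 [-0.22020705 -0.49374449 -2.24558559] [ 0.63742868 -0.18498241  0.24058692]
touch z 0.0040000000000000036 df 5.033704998902632
done 25.8167 [ 0.26767325  0.67501425 -0.73872022]
black (array([ 0.45412833, -0.08268472]), (60, 57), -9.383865356445312, (359, 279, 708), np.float64(0.03697845467454236))
green (array([0.65157147, 0.19338602]), (103, 63), 10.437675476074219, (238, 193, 1147), np.float64(0.040680907009832845))
red (array([ 0.66838757, -0.02478422]), (142, 64), -2.4769439697265625, (331, 186, 1641), np.float64(0.041860843990665586))
blue (array([ 0.63986017, -0.18300449]), (142, 67), 3.954946279525757, (400, 197, 1720), np.float64(0.04199310911553328))
```

View pics/top2.png

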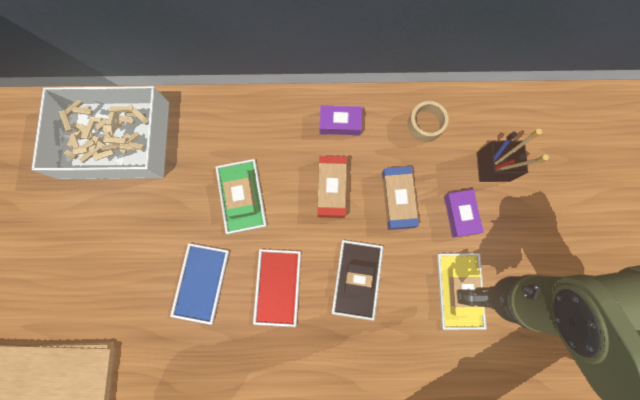

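The top view shows black, green and yellow lying in their trays at (359,279), (238,193) and (465,290). Red (331,186) and blue (400,197) are now uncovered.

```bash
python3 - <<'E'
from h import *; import json
T=json.load(open('t.json'))
pick((.6687,-.0248),-2.5,0,.042,.064,lift=.2)
place(*T["red"],.042,.064)
pick((.6401,-.1830),3.9,0,.042,.064,lift=.2)
place(*T["blue"],.042,.064)
ctrl.goto_joints([1.22,0.507,-0.238,1.5,0.126,1.149,-0.155])
p,d,P,c=view(); cv2.imwrite("pics/top3.png",p[:,:,::-1])
for k,h in dict(red=.045,blue=.045,green=.041,yellow=.041,black=.037).items():
    x,s,a,_,z=top_of(P,c,T[k][0],h); A=np.radians(T[k][1]); e=x-T[k][0]
    print(k,s,"dyaw",round(a-T[k][1],1),"err mm along/across",(1000*np.array([e@[np.cos(A),np.sin(A)],e@[-np.sin(A),np.cos(A)]])).round(1),"z",z)
s,_=ctrl.snapshot("scene"); cv2.imwrite("pics/scene3.png",s[:,:,::-1]); print(ctrl.get_obs()["clock"])
E
```

```text
grip 0.06297858888759357 51.61088526248932 [-1.74296093 -0.05107636  6.43348871] 28.75
lift 0.06308154868949255 [-0.61698068 -1.20538464 -3.20406447] [ 0.66809258 -0.02517367  0.2405339 ]
touch z 0.0040000000000000036 df 4.740947217170681
done 34.675 [-0.02016703 -0.55049829 -0.44219683]
grip 0.06278052074245177 51.310781836509705 [-1.05859657 -0.7409857   6.79713242] 37.4333
lift 0.06322285911890535 [ 0.17885555 -0.46747415 -3.74855314] [ 0.63943995 -0.18322704  0.24054722]
touch z 0.0040000000000000036 df 3.7084319234658083
done 44.1583 [ 1.07416859 -0.55273242 -0.76906397]
red (140, 66) dyaw 0.2 err mm along/across [ 0.  -1.3] z 0.044658320748450886
blue (141, 68) dyaw -0.2 err mm along/across [ 0.3 -2.7] z 0.04440809204492524
green (103, 62) dyaw 0.0 err mm along/across [-0.6 -1.9] z 0.040669622393228855
yellow (98, 65) dyaw -0.5 err mm along/across [-0.5  1.4] z 0.04105872619692458
black (60, 57) dyaw -0.2 err mm along/across [ 1.  -0.2] z 0.036972720525944414
47.3083
```

View pics/top3.png

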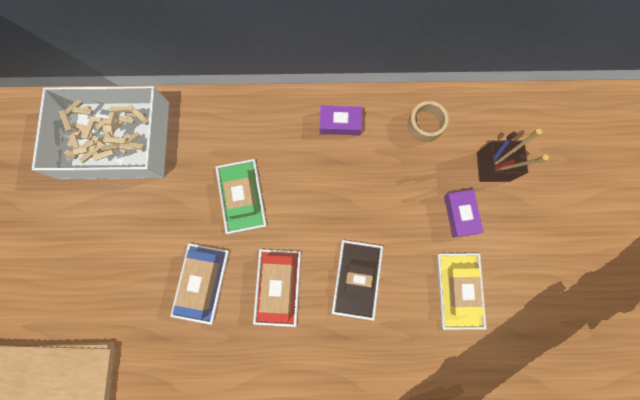

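View pics/scene3.png

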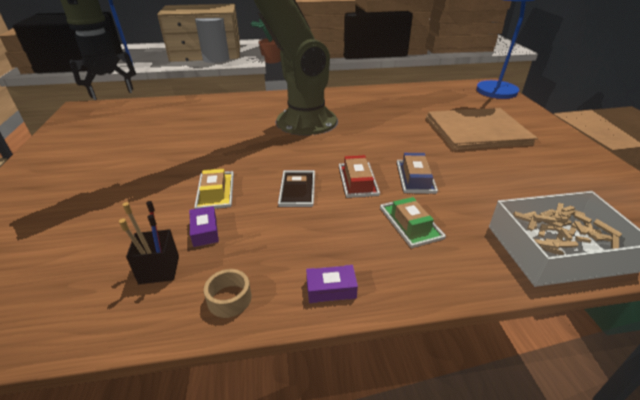

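Both views show every carton flat in its own tray: in the top view blue (200,283), red (277,288), black (358,280), yellow (467,291) and green (238,195). The measured top heights match the carton sizes, the arm is clear, and the purple boxes have not been touched.

```bash
python3 -c "
from station import ctrl
print(ctrl.close_job())"
```

```text
the job is handed in; nothing more can be done
None
```

All five cartons lie flat, label side up, in the trays matching their tape, each within about 3 mm of the tray centre; the arm was clear of everything and the job was handed in at about 47 s.

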